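# Drive a sprung camera trolley up the slider and brake it at the marker

## Robot

A 6-joint arm with a two-finger parallel gripper is mounted at the origin on the work surface. World frame = base frame: x ahead of the robot, y to its left, z up, the work surface at z = 0. Lengths are in mm, angles in degrees, forces in N, time in s.
With the tool pointing down it reaches from about 350 to 850 mm from the base axis. Payload 8.1 kg.
Tool frame: the origin (TCP) lies midway between the tips of the shut fingers; the grasp point (between the pads) lies 19 mm behind it (r.pinch_z is the distance from the TCP to the grasp point, in mm); z points along the fingers, y is the line along which they close (so a half turn about z gives the same grasp; the last joint's range is limited). The gripper opens to 85 mm and grips with 20 to 120 N. Pads are 22 mm wide; open, the fingers measure 114 mm over their backs; the gripper's body (76 mm by 85 mm) begins 54 mm behind the grasp point. The pads swing forward as they close: fully open they stand 13 mm farther back than shut.
Start: joints at [69.076, 7.471, 85.268, -0, 87.261, -4.893], TCP at [165.676, 576.677, 231.292] pointing down, gripper open.
Joint ranges: [-169.43, 169.43], [-51.17, 129.36], [1.28, 143.12], [-76.62, 256.62], [0, 156.53], [-152.29, 152.29]. Speed limits (degrees/s): [136.94, 136.94, 159.86, 180, 180, 180].

## Interface

Orientations are given as [roll, pitch, yaw] about the fixed x, y, z axes, in that order (R = Rz(yaw) Ry(pitch) Rx(roll)).
In Python, from bench import r gives the robot as it stands.
- The arm moves only by the shell command python3 -m jog 'ROWS' [OPENING] [FORCE]. ROWS is JSON, one flat list of numbers, 6 for each row, row after row: the shift along the tool's x, y, z in m, then the turn, a rotation vector about the tool's x, y, z in rad. A call has 1 to 8 rows; each row is the pose to reach, as a shift and turn from the pose commanded when the call began, along the tool's axes at that moment; what a row does not reach only later rows make up. A row lasts 1/8 s, in which the tool goes at most 62.5 mm and 10.7 degrees, less where a joint would pass 70% of its speed; a pose out of reach is approached as far as the arm can. A call with a gripper value outside its range is refused whole. OPENING is the opening, from -1 (shut) to 1 (fully open), set as the call begins (- or left out, the last holds). The fingers move at their own pace and stop on an object; FORCE is the grip in N (left out, the last holds). Time passes only in rows, so rows that repeat a pose let the fingers close. It gives the time, the measured TCP pose, the force, the opening and the grip force at its end, in the units of the state.
- r.sense(): the state, without advancing time (a new reading comes with each control period).
- r.snapshot(name): name is "side" or "top" or "wrist"; returns a dict with "pixels" (420x560x3 uint8, red, green, blue), "range_z" (420x560 float32, mm along the optical axis (not along the pixel's ray), 0 where there is no reading), "K" (3x3 intrinsics, pixels), "k1" (the pictures are not rectified: a ray, as slopes to the right and down, at radius r is drawn at 1 + k1 r^2 times it, then the intrinsics apply), "rvec" (rotation vector, rad) and "tvec" (3), from world to camera coordinates, as OpenCV has them. Camera axes: x right, y down, z forward; pixel columns grow to the right and rows downward; lengths in mm; the calibration is good to about 2 mm. A picture is of the moment at which its call begins.
- r.hand_in(): hands the job in; it is judged then, once.
Trained networks look in a picture, given as the dict that the camera call returned (one of the last four; its "shot" number tells which), for a name from the list of things; names that differ only in an ending like _2 or _b are one class to them, and where a whole thing is asked for, a point or a joint stands for the part that bears it (a point fixed in the world has none). Each returns a list of dicts, best first, with "score" (0 to 1); they miss things now and then, are a little off and sometimes report something else, mostly with a low value. They report only what shows in the picture. A call takes as long as a camera call. They do not tell look-alikes from the thing itself.
- r.look_for(picture, target): "bbox" ([left, top, right, bottom] in pixels, round what is visible of it).
- r.outline_of(picture, target): "region" (420x560 bool, what is visible of it) and "bbox" ([left, top, right, bottom] in pixels, round what is visible of it).
The state is a dict: "time": time; "joint_pos": joint angles; "qd": joint speeds; "joint_efforts": joint torques, N m; "tool_pos": TCP position; "tcp_rot": TCP orientation; "ft_force": force on the tool from outside, world axes, zero at the start; "wrist_torque": the same for the moment, N m; "finger_gap": finger opening in mm; "grip_force": force on a finger pad.
Only numpy, scipy, OpenCV 4.12 (cv2) and the standard library are available. Lean on these libraries where they do the work, as an engineer would, in place of code of your own. Each camera call takes 0.05 s, during which the arm holds its last target. There are 200 camera calls.

## Task

The camera trolley on the sloping slider rail rests against its low stop. Grip the red knob that rides on the trolley's sprung tube, drive the trolley uphill by that knob alone and brake it so that its white pointer comes to rest level with the yellow-tipped marker, without hitting the orange-padded upper stop, letting it race up or run back fast, touching the trolley, tube or camera, or disturbing the things lying about. Keep it still there for a good five seconds and finish while still holding the knob, with the trolley still at the marker.

Things in the scene. Friction and masses are not known exactly. Their poses are not given: they have to be found in the camera images.
- slider_rail: Fixed camera slider: two steel rods on a 480 mm frame. Origin on the table under its middle; its level y axis points along the rail to the uphill end, x across to the far side, z up. The rail and all travel on it rise at 0.06 rad along +y. Low stop with black pad at the -y end, upper stop with orange pad at the +y end.
- trolley (a joint): Trolley travel uphill along the rail, m: 0 = on the low stop (start), 0.27 = on the upper stop; over 0.26 counts as striking it. Keep its speed under 0.3 m/s uphill and 0.2 m/s downhill. It rolls freely (drag 0.05 N s/m). Trolley with deck, tube and camera: nominally 1.0 kg, really up to 40 percent lighter or heavier.
- tube_end (a point): Uphill end of the aluminium spring tube, which is fixed to the trolley: 16 mm thick (20 mm end caps), parallel to the rail, 110 mm to the robot's side of the trolley's centre line, from 56 mm behind to 346 mm uphill of the trolley's centre. This point is on its axis. Not to be touched.
- knob: Red square post 24 x 24 mm on a dark block (28 x 36 x 22 mm) that slides along the spring tube; 0.10 kg. Origin on the tube's axis; the post reaches from 10 to 76 mm above it, tube top 8 mm above it. y points uphill. It can move from 25 mm downhill to 310 mm uphill of its rest place beside the trolley's centre.
- knob_grip (a point): Place to grip the red post: on its axis, 50 mm above the tube axis, 26 mm below its top. A soft spring (4 N/m, damping 0.05 N s/m) ties knob and trolley: a lead of d m uphill pushes the trolley with 4 d N. About 150 mm lead balances the slope at 1.0 kg; the trolley swings about that balance, period about 3 s, hardly damped. Let go, it runs back down.
- trolley_centre (a point): Centre of the trolley: blue deck 90 x 120 mm, a chrome and black rangefinder camera on it (130 mm wide along y, top 115 mm above this point) and the spring tube. Not to be touched. This point is on the slide line (70 mm above the table at the rail's middle); its y points uphill along the rail.
- trolley_pointer (a point): White pointer block, 12 x 10 x 12 mm, at the middle of the deck's far edge (50 mm in +x of the trolley's centre, same y as the centre).
- marker: Fixed brass stand on the table on the far side of the rail (base 44 mm across, 93 mm tall) with a yellow tip. Its axes are parallel to the slider rail's. The trolley is at the marker when its pointer has the same position along the rail's y axis as the stand (within 10 mm).
- mark (a point): The yellow tip of the marker stand, 82 mm above the table.
- light_meter: Black light meter 65 x 50 x 22 mm lying on the table, origin under its centre. Leave alone.
- lens_cap: Brass lens cap, 52 mm across, 12 mm tall, origin under its centre. Leave alone.
- lens_hood: Aluminium lens hood ring, 60 mm across, 36 mm tall, origin under its centre. Leave alone.
- film_canister: Red film canister, 32 mm across, 52 mm tall, origin under its centre. Leave alone.
Things that resemble listed ones, but are neither listed nor needed, are in the scene too. Several things have the shape of the marker; the one meant has the colours described above.

How it is judged:
By the outcome, as a careful person would: the job done as asked, in the order asked, and still so for the second after the job is handed in, while the arm keeps its last pose, push and grip.
It also fails if it takes over 42 s, if anything falls off the work surface, if the arm or the gripper's body presses on something with over 40 N, if the wrist force passes 120 N, or if a joint passes its speed limit or range.

## Working session

There is one attempt and no reset: what is moved stays moved. The work goes in short steps, Python scripts to look and compute and a shell command to move; the robot and the scene stay as the last step left them, time stands still between calls to the robot, and variables do not carry over. Pictures are saved under pics/ and viewed, at most 10 in all, crops included, and the job is handed in when it is done.

```bash
ls; mkdir -p pics; cat > h.py <<'E'
import numpy as np, cv2
from bench import r
def cam(p):
    R=cv2.Rodrigues(np.array(p["rvec"],float))[0]; return R,np.array(p["tvec"],float).ravel()
def slopes(p,uv):
    K=np.array(p["K"]);uv=np.atleast_2d(uv).astype(float)
    return cv2.undistortPoints(uv[:,None],K,np.array([p["k1"],0,0,0,0.]))[:,0]
def pts(p,mask):
    v,u=np.nonzero(mask&(p["range_z"]>0)); s=slopes(p,np.c_[u,v]); z=p["range_z"][v,u][:,None]
    R,t=cam(p); return (np.c_[s,np.ones(len(s))]*z-t)@R
def proj(p,X):
    return cv2.projectPoints(np.atleast_2d(X).astype(float),np.array(p["rvec"],float),np.array(p["tvec"],float),np.array(p["K"]),np.array([p["k1"],0,0,0,0.]))[0][:,0]
def save(p,n): cv2.imwrite(f"pics/{n}.png",p["pixels"][:,:,::-1])
E
python3 - <<'E'
from h import *
print(r.sense())
for c in("side","top"):
    p=r.snapshot(c);save(p,c+"0")
    R,t=cam(p);print(c,"campos",-R.T@t)
    for n in("slider_rail","trolley","knob","marker","light_meter","lens_cap","lens_hood","film_canister"):
        for d in r.outline_of(p,n)[:5]:
            P=pts(p,d["region"])
            print(n,round(d["score"],2),np.round(d["bbox"]),len(P),np.round(np.median(P,0)),np.round(np.percentile(P,2,axis=0)),np.round(np.percentile(P,98,axis=0)))
E
```

```text
pics
{'time': 0.0, 'joint_pos': array([ 6.90760753e+01,  7.51268658e+00,  8.53316141e+01,  2.15997396e-03,
        8.72615992e+01, -4.89478068e+00]), 'qd': array([ 0.04133087,  0.03973106,  0.04813858,  0.05482124, -0.06425701,
       -0.01656473]), 'joint_efforts': array([-3.58846082e-04, -5.69379795e+01, -5.00570190e+01, -2.18580117e-04,
        1.45473343e-02, -1.22093088e-06]), 'tool_pos': array([165.45666275, 576.15028145, 230.24730388]), 'tcp_rot': array([-1.79894670e+02, -1.11854697e-02,  1.63970741e+02]), 'ft_force': array([ 0.9815434 , -1.08530497, -0.5239702 ]), 'wrist_torque': array([ 0.03627446,  0.01684607, -0.03331655]), 'grip_force': 0.0, 'finger_gap': 85.07838644298047}
side campos [ 241.14835048 -775.33737246  640.97152866]
slider_rail 0.65 [207. 160. 373. 333.] 11648 [ 562. -181.   75.] [ 455. -278.    0.] [629. 178. 163.]
slider_rail 0.29 [210. 184. 361. 302.] 5614 [ 557. -192.   88.] [ 450. -243.    2.] [622. 114. 166.]
trolley 0.59 [208. 182. 360. 307.] 5578 [ 558. -192.   88.] [ 450. -243.    2.] [623. 111. 166.]
trolley 0.59 [202. 294. 232. 315.] 485 [ 372. -15
[... 1389 characters left out ...]
3.] [765.   3.   2.] [802.  41.  93.]
marker 0.71 [318. 125. 338. 151.] 354 [722. -97.  12.] [ 705. -117.    6.] [744. -79.  94.]
marker 0.15 [175. 106. 207. 137.] 535 [733. 196.  24.] [707. 163.  -2.] [764. 224.  38.]
light_meter 0.59 [161. 280. 189. 313.] 873 [363. 172.  24.] [332. 148.   0.] [394. 201.  29.]
lens_cap 0.64 [177. 106. 209. 139.] 521 [735. 191.  25.] [707. 162.  -1.] [763. 220.  38.]
lens_cap 0.63 [320. 298. 347. 321.] 528 [ 375. -143.   12.] [ 352. -167.    1.] [ 397. -120.   15.]
lens_hood 0.64 [178. 105. 206. 136.] 460 [736. 192.  28.] [707. 163.   3.] [762. 219.  38.]
film_canister 0.61 [372. 125. 389. 152.] 284 [ 736. -210.   49.] [ 727. -226.    2.] [ 754. -197.   54.]
```

View pics/top0.png

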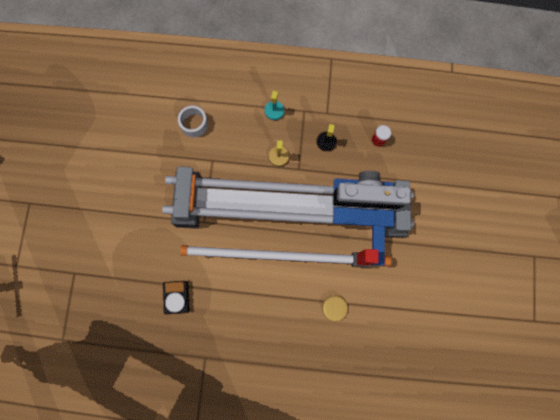

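View pics/side0.png

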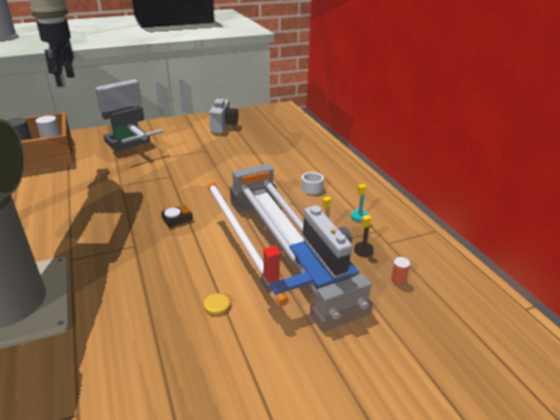

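Top view: brass marker with yellow tip at about (279,155), with black (327,140) and teal (275,108) decoys. Red knob is at (368,257), the tube runs from the cap at (184,250) to (388,262), and the orange stop is at (193,192). The side view agrees. Next I measure the rail axis, knob and marker.

```bash
cat > m.py <<'E'
from h import *
def med(p,u0,v0,u1,v1,f):
    a=p["pixels"].astype(int);m=np.zeros(a.shape[:2],bool);m[v0:v1,u0:u1]=True
    return m&f(a[...,0],a[...,1],a[...,2])
red=lambda R,G,B:(R>120)&(G<50)&(B<50)
org=lambda R,G,B:(R>150)&(G>50)&(G<130)&(B<60)
yel=lambda R,G,B:(R>150)&(G>140)&(B<90)
def tri(obs):
    A=[];b=[]
    for p,uv in obs:
        R,t=cam(p);s=slopes(p,uv)[0]
        for i in(0,1): A.append(R[i]-s[i]*R[2]);b.append(s[i]*t[2]-t[i])
    X=np.linalg.lstsq(np.array(A),np.array(b),rcond=None)[0];return X
E
python3 - <<'E'
from m import *
T=r.snapshot("top");S=r.snapshot("side")
def c(m): v,u=np.nonzero(m);return np.array([u.mean(),v.mean()]),len(u)
def show(n,p,m):
    P=pts(p,m);print(n,c(m),np.round(np.median(P,0),1),np.round(np.percentile(P,5,axis=0),1),np.round(np.percentile(P,95,axis=0),1))
boxes={"capU":((178,243,190,257,org),(204,180,216,192,org)),"capL":((382,256,395,268,org),(274,292,290,305,org)),
"knob":((350,244,382,268,red),(260,243,284,285,red)),"tip":((274,138,288,152,yel),(321,194,333,210,yel))}
for n,(a,b) in boxes.items():
    mt=med(T,*a);ms=med(S,*b)
    show(n+" T",T,mt);show(n+" S",S,ms);print("  tri",np.round(tri([(T,c(mt)[0]),(S,c(ms)[0])]),1))
# tube: line of points near between caps
m=np.zeros((420,560),bool);m[244:266,192:350]=True
P=pts(T,m);P=P[(P[:,2]>50)&(P[:,0]<500)];k=P[:,2]
ctr=P.mean(0);d=np.linalg.svd(P-ctr,full_matrices=False)[2][0];d*=np.sign(d[1]);print("tube",len(P),ctr,d,"yaw of x",np.degrees(np.arctan2(-d[0],d[1])),"slope",np.arcsin(d[2]),"span",np.percentile((P-ctr)@d,[1,99]))
# red top of knob by depth
mt=med(T,350,244,382,268,red);P=pts(T,mt);P=P[P[:,2]>np.percentile(P[:,2],90)-6];print("knobtop",len(P),np.median(P,0),P.min(0),P.max(0))
# rods: fit near rail rod in top for yaw
o=r.outline_of(T,"slider_rail")[0]["region"];P=pts(T,o)
q=P[(P[:,2]>40)&(P[:,1]>-80)&(P[:,1]<150)&(P[:,0]>520)]; 
for lo,hi in((520,560),(590,660)):
    w=q[(q[:,0]>lo)&(q[:,0]<hi)];print("rod",len(w),np.polyfit(w[:,1],w[:,0],1),np.polyfit(w[:,1],w[:,2],1))
for n,v0,v1,u0,u1 in(("base",144,168,268,290),):
    m=np.zeros((420,560),bool);m[v0:v1,u0:u1]=True;P=pts(T,m);P=P[(P[:,2]>6)&(P[:,2]<20)];print(n,len(P),np.median(P,0),P.min(0),P.max(0))
E
```

```text
capU T (array([182.85714286, 250.5952381 ]), 42) [450.1 158.4  91.8] [443.3 154.4  86.5] [456.  162.8  94.7]
capU S (array([210.09090909, 184.54545455]), 11) [444.8 158.8  89.9] [441.2 154.2  85.5] [455.  161.3  94.1]
  tri [448.2 159.2  89.3]
capL T (array([387.79411765, 261.02941176]), 34) [ 472.9 -231.8   68.3] [ 467.3 -235.8   65.7] [ 478.7 -227.3   71.6]
capL S (array([281.52830189, 298.58490566]), 53) [ 470.7 -233.8   66.4] [ 463.5 -236.8   55.8] [ 479.6 -227.7   70.1]
  tri [ 472.2 -232.2   64.4]
knob T (array([370.88679245, 255.91823899]), 159) [ 471.  -183.9  138.2] [ 460.5 -194.4  135.1] [ 480.4 -173.7  140.8]
knob S (array([271.17602996, 267.09737828]), 267) [ 465.9 -193.3  105.8] [ 458.5 -196.4   81.4] [ 477.5 -182.6  135.4]
  tri [ 471.4 -189.9  104.5]
tip T (array([279.88461538, 144.53846154]), 52) [680.6  -1.   92.4] [ 6.715e+02 -9.400e+00 -4.000e-01] [716.8   4.6  95.8]
tip S (array([326.7 , 197.68]), 50) [681.6   4.2  89.3] [668.6  -4.9  -0.9] [762.8 143.2  94.3]
  tri [675.4  -1.3  95.1]
tube 1326 [460.68110974  -5.7060164   79.28423462] [-0.05824188  0.99642629  0.06117625] yaw of x 3.3451759348575787 slope 0.06121447056687223 span [-148.59976078  146.20905389]
knobtop 158 [ 470.97458035 -183.94873347  138.24538591] [ 459.19435924 -195.76614864  134.31343018] [ 482.04241347 -172.53179847  143.26739757]
rod 1478 [-1.92769369e-02  5.44497371e+02] [2.52725222e-02 5.65360802e+01]
rod 858 [-3.84600952e-02  5.99488356e+02] [ 0.07620301 60.07365798]
base 275 [677.84221559   1.01469583  11.78858664] [658.90880033 -20.55651639   6.0966616 ] [701.61357765  22.60444281  17.26243114]
```

```bash
cat >> m.py <<'E'
from scipy.spatial.transform import Rotation as Ro
a=0.06;psi=np.radians(3.35)
ry=np.array([-np.sin(psi)*np.cos(a),np.cos(psi)*np.cos(a),np.sin(a)])
rx=np.array([np.cos(psi),np.sin(psi),0]);rz=np.cross(rx,ry)
Rt=np.c_[np.cross(ry,-rz),ry,-rz]
E
python3 - <<'E'
from m import *
R0=Ro.from_euler("xyz",[180,0,163.97],degrees=True);p0=np.array([165.676,576.677,231.292])
R0=R0.as_matrix();rv=Ro.from_matrix(R0.T@Rt).as_rotvec();print("rot",rv.round(4))
g=np.array([471,-184,138.2])-26*rz; tcp=g-19*rz
print("grip",g,"tcp",tcp, r.pinch_z)
print("W1",(R0.T@(np.array([470,60,215])-p0)/1000).round(4))
# in target tool axes from W1 pose
up=tcp+rz*110
W1=np.array([470,60,215]);print("to above",(Rt.T@(up-W1)/1000).round(4), up)
E
```

```text
rot [-0.0594  0.0101 -0.3381]
grip [ 470.90889574 -182.44359996  112.24678596] tcp [ 470.84231955 -181.30623069   93.2809757 ] 18.700000000000003
W1 [-0.4352 -0.4126  0.0163]
to above [ 0.0133 -0.2478 -0.0029] [ 471.22776065 -187.89100011  203.0830351 ]
```

```bash
python3 -m jog '[-0.03,-0.028,0.001,-0.008,0.001,-0.042, -0.073,-0.069,0.002,-0.015,0.003,-0.085, -0.116,-0.11,0.004,-0.022,0.004,-0.127, -0.159,-0.151,0.006,-0.03,0.005,-0.169, -0.202,-0.192,0.008,-0.037,0.006,-0.211, -0.245,-0.233,0.009,-0.045,0.008,-0.254, -0.288,-0.274,0.011,-0.052,0.009,-0.296, -0.331,-0.315,0.012,-0.0594,0.0101,-0.3381]' 1 40
cat > w.py <<'E'
from m import *
s=r.sense();tcp=np.array([470.84,-181.31,93.28])
R=Ro.from_euler("xyz",s["tcp_rot"],degrees=True).as_matrix()
print("t",s["time"],"rot err",Ro.from_matrix(Rt.T@R).as_rotvec().round(4),"grip",s["finger_gap"],s["grip_force"],s["ft_force"].round(1))
print("to above",(R.T@(tcp+rz*110-s["tool_pos"])/1000).round(4),"to grasp",(R.T@(tcp-s["tool_pos"])/1000).round(4))
E
python3 w.py
```

```text
time: 2.05
tool_pos: [397.5, 180.8, 219.6]
tcp_rot: [176.5, 0.1, -176.6]
ft_force: [0.4, 0.6, -0.2]
finger_gap: 85.6
grip_force: 0.0
t 2.05 rot err [-0.0005 -0.0014 -0.0016] grip 85.595035617839 0.0 [ 0.4  0.6 -0.2]
to above [-0.0514 -0.3728 -0.0059] to grasp [-0.0513 -0.3728  0.1041]
```

```bash
python3 -m jog '[-0.007,-0.05,0,0,0,0, -0.015,-0.105,-0.002,0,0,0, -0.023,-0.16,-0.003,0,0,0, -0.03,-0.215,-0.004,0,0,0, -0.038,-0.27,-0.005,0,0,0, -0.045,-0.325,-0.006,0,0,0, -0.051,-0.37,-0.006,0,0,0, -0.051,-0.373,-0.006,0,0,0]'
python3 w.py; python3 - <<'E'
from m import *
p=r.snapshot("wrist");save(p,"w1")
mt=med(p,0,0,560,420,red);P=pts(p,mt);print(len(P))
P=P[(P[:,2]>132)&(P[:,2]<146)];print(len(P),np.median(P,0),P.min(0),P.max(0),(P.min(0)+P.max(0))/2)
E
```

```text
time: 3.05
tool_pos: [469.3, -189.3, 202.5]
tcp_rot: [176.6, -0.0, -176.9]
ft_force: [-0.3, 0.7, 0.5]
finger_gap: 85.4
grip_force: 0.0
t 3.05 rot err [0.0003 0.0004 0.0036] grip 85.43592520234543 0.0 [-0.3  0.7  0.5]
to above [-0.002   0.0013 -0.0005] to grasp [-0.002   0.0013  0.1095]
230
200 [ 473.76586735 -189.05657404  138.15066806] [ 459.40421565 -194.72657584  132.5922783 ] [ 482.24688171 -173.6383358   139.86562258] [ 470.82554868 -184.18245582  136.22895044]
```

View pics/w1.png

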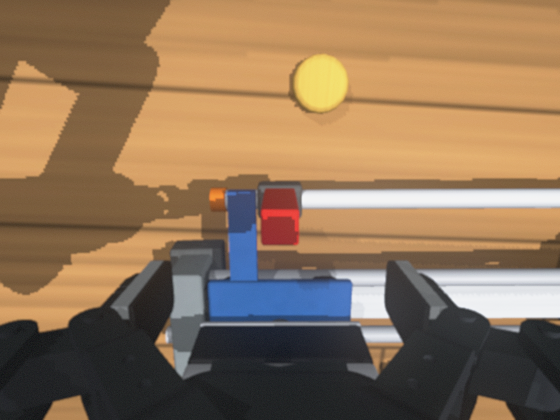

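The wrist view shows the red post at (280,215), centred between the fingers along the rail and away from the trolley arm at (243,235). I'll descend and close.

```bash
python3 -m jog '[-0.001,0.001,0.03,0,0,-0.003, -0.002,0.001,0.065,0,0,-0.003, -0.002,0.001,0.095,0,0,-0.003, -0.002,0.001,0.109,0,0,-0.003, -0.002,0.001,0.109,0,0,-0.003]'; python3 w.py; python3 -m jog '[0,0,0,0,0,0, 0,0,0,0,0,0, 0,0,0,0,0,0, 0,0,0,0,0,0, 0,0,0,0,0,0, 0,0,0,0,0,0]' -1 40; python3 w.py
```

```text
time: 3.72
tool_pos: [470.6, -177.9, 93.7]
tcp_rot: [176.5, -0.1, -176.4]
ft_force: [1.3, 0.6, 0.4]
finger_gap: 85.4
grip_force: 0.0
t 3.725 rot err [-0.0009  0.0013 -0.0038] grip 85.40150881745828 0.0 [1.3 0.6 0.4]
to above [ 1.000e-04 -3.300e-03 -1.098e-01] to grasp [-0.     -0.0034  0.0002]
time: 4.47
tool_pos: [471.4, -179.3, 94.9]
tcp_rot: [176.6, 0.1, -176.5]
ft_force: [-1.3, -1.0, 5.1]
finger_gap: 23.1
grip_force: 42.6
t 4.475 rot err [ 0.0007 -0.0009 -0.0028] grip 23.135752791473955 42.57296919822693 [-1.3 -1.   5.1]
to above [ 0.0006 -0.0021 -0.1085] to grasp [ 0.0007 -0.0021  0.0015]
```

```bash
cat > x.py <<'E'
from m import *
import json,os
O=np.array([470.9,-179.4,62.3])+110*rx; B=np.c_[rx,ry,rz]
def edges(c):
    s=r.sense();p=r.snapshot(c);P=(pts(p,np.ones((420,560),bool))-O)@B
    k=P[(P[:,0]>-35)&(P[:,0]<35)&(P[:,2]>60)&(P[:,2]<122)&(P[:,1]>-80)&(P[:,1]<300)]
    y=k[:,1]
    # camera body: 5 mm edge location from histogram half-height
    h,e=np.histogram(y,bins=np.arange(-90,310,2.))
    return s,p,len(y),np.percentile(y,[2,10,50,90,98]) if len(y) else None,k
E
python3 - <<'E'
from x import *
for c in("top","side"):
    s,p,n,q,k=edges(c);save(p,"e_"+c);print(c,n,q.round(1),k.min(0).round(),k.max(0).round())
    w=r.look_for(p,"trolley_pointer");print([(d["score"],d["bbox"]) for d in w[:3]])
    kk=pts(p,np.ones((420,560),bool));K=(kk-O)@B
    a=(K[:,0]>35)&(K[:,0]<60)&(K[:,1]>-70)&(K[:,1]<70)&(K[:,2]>2)&(K[:,2]<40);print("near ptr",a.sum(),np.round(np.median(K[a],0),1) if a.any() else 0)
E
cat > cat.py <<'E'
E
python3 -c "
import cv2,numpy as np
a=cv2.imread('pics/e_top.png')[130:290,140:420];b=cv2.imread('pics/e_side.png')[150:330,180:420]
f=lambda i:cv2.resize(i,(700,int(700*i.shape[0]/i.shape[1]*0.72)))
cv2.imwrite('pics/e.png',np.vstack([f(a),f(b)])[:600])"
```

```text
top 1300 [-30.6 -18.3  15.8  58.8  64.4] [-15. -43.  60.] [ 35.  65. 109.]
[(0.56, [180.5, 171.2, 394.7, 264.5])]
near ptr 183 [41.4 19.3 21. ]
side 1563 [-65.8 -64.3 -15.9  42.8  57.1] [-17. -67.  60.] [ 35.  64. 109.]
[(0.77, [206.0, 181.3, 360.9, 305.9])]
near ptr 66 [ 39.7 -52.8  20.7]
```

View pics/e.png

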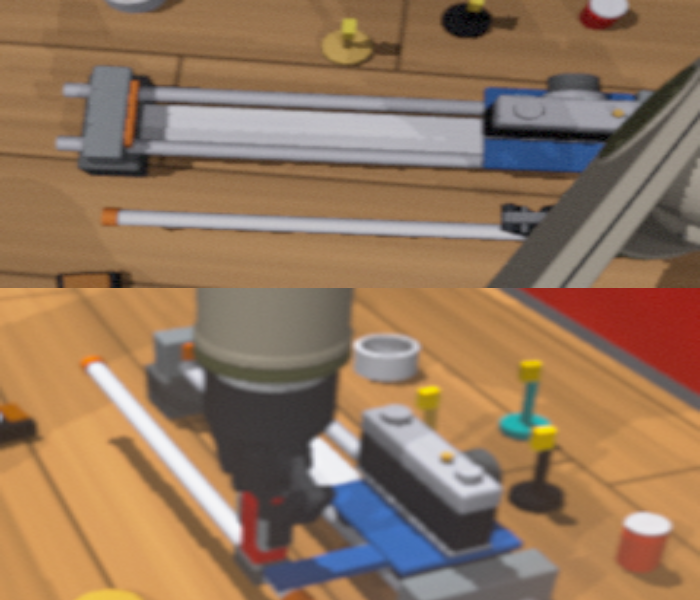

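The top view has the arm covering the trolley's downhill half. The side view shows the whole camera at about (285,215) with the knob held, so I'll track the camera's downhill face from the side. Starting up.

```bash
cat > meas.py <<'E'
from x import *
s,p,n,q,k=edges("side")
y=k[:,1];f=y[y<np.percentile(y,2)+6]; x=float(np.median(f))+65.0
u=float((s["tool_pos"]+19*rz-(O-110*rx)-50*rz)@ry)
L=json.load(open("log.json")) if os.path.exists("log.json") else []
L.append([s["time"],u,x]);json.dump(L,open("log.json","w"))
lat=(s["tool_pos"]-O+110*rx)@B
print("t %.2f u %.1f x %.1f lead %.1f n %d max %.0f gap %.1f f %s lat %s"%(s["time"],u,x,u-x,n,k[:,1].max(),s["finger_gap"],s["ft_force"].round(1),lat.round(1)))
E
python3 meas.py; python3 -m jog '[0,0.003,0,0,0,0, 0,0.011,0,0,0,0, 0,0.025,0,0,0,0, 0,0.039,0,0,0,0, 0,0.053,0,0,0,0, 0,0.066,0,0,0,0, 0,0.075,0,0,0,0, 0,0.08,0,0,0,0]' >/dev/null; python3 meas.py
python3 -m jog '[0,0.003,0,0,0,0, 0,0.006,0,0,0,0, 0,0.009,0,0,0,0, 0,0.012,0,0,0,0, 0,0.015,0,0,0,0, 0,0.018,0,0,0,0]' >/dev/null; python3 meas.py
```

```text
t 4.67 u 2.0 x 0.6 lead 1.5 n 1556 max 64 gap 23.7 f [-0.9 -0.9  6.3] lat [ 0.6  2.  32.6]
t 5.72 u 82.7 x 0.5 lead 82.1 n 1559 max 65 gap 23.5 f [-1.2 -1.2  5.1] lat [ 0.5 82.7 32.6]
t 6.53 u 100.3 x 0.5 lead 99.8 n 1557 max 64 gap 23.6 f [-0.1 -1.2  5.1] lat [  0.5 100.3  32.6]
```

```bash
python3 -m jog '[0,0.003,0,0,0,0, 0,0.006,0,0,0,0, 0,0.009,0,0,0,0, 0,0.012,0,0,0,0, 0,0.015,0,0,0,0]' >/dev/null; python3 meas.py
python3 -m jog '[0,0.003,0,0,0,0, 0,0.006,0,0,0,0, 0,0.009,0,0,0,0, 0,0.012,0,0,0,0, 0,0.015,0,0,0,0]' >/dev/null; python3 meas.py
```

```text
t 7.20 u 115.3 x 0.4 lead 114.9 n 1553 max 64 gap 23.4 f [ 0.3 -1.   5.3] lat [  0.5 115.3  32.6]
t 7.88 u 130.4 x 0.6 lead 129.8 n 1555 max 63 gap 23.4 f [ 0.7 -1.   4.7] lat [  0.5 130.4  32.6]
```

```bash
python3 -m jog '[0,0.003,0,0,0,0, 0,0.006,0,0,0,0, 0,0.009,0,0,0,0, 0,0.012,0,0,0,0, 0,0.015,0,0,0,0]' >/dev/null; python3 meas.py
python3 -m jog '[0,0.003,0,0,0,0, 0,0.006,0,0,0,0, 0,0.009,0,0,0,0, 0,0.012,0,0,0,0, 0,0.015,0,0,0,0]' >/dev/null; python3 meas.py
```

```text
t 8.55 u 145.4 x 0.4 lead 144.9 n 1559 max 65 gap 23.4 f [ 0.8 -0.8  4.8] lat [  0.5 145.4  32.6]
t 9.22 u 160.4 x 0.6 lead 159.9 n 1556 max 64 gap 23.8 f [ 0.9 -0.6  5.7] lat [  0.5 160.4  32.5]
```

```bash
cat > fit.py <<'E'
import sys,json,numpy as np
from scipy.optimize import least_squares,lsq_linear
L=np.array(json.load(open("log.json")));h=0.005
def sim(m,d0,ts,us,x=0.,v=0.):
    X=np.empty(len(ts));V=X.copy();du=np.gradient(us,ts)
    for i in range(len(ts)):
        X[i]=x;V[i]=v
        a=(4*(us[i]-x-d0)+.05*(du[i]-v)-.05*v)/m
        v+=a*h;x+=v*h
        if x<0:x=0;v=max(v,0)
    return X,V
tk=[];uk=[]
for i,(t,u,_) in enumerate(L): tk+=[t,t+.06];uk+=[u,u]
ts=np.arange(L[0,0],L[-1,0]+.055,h);us=np.interp(ts,tk,uk)
def res(p):
    X,V=sim(p[0],p[1],ts,us);return np.r_[np.interp(L[:,0],ts,X)+.5-L[:,2],(p[1]-147*p[0])/6]
f=least_squares(res,[1.1,160],x_scale=[.1,10],diff_step=1e-3);m,d0=f.x
X,V=sim(m,d0,ts,us)
print("m %.3f d0 %.1f T %.2f rms %.2f now t %.2f u %.1f x %.1f v %.1f"%(m,d0,2*np.pi*np.sqrt(m/4),np.sqrt(np.mean(f.fun**2)),ts[-1],us[-1],X[-1],V[-1]),"res",f.fun[-6:].round(1))
if len(sys.argv)>1:
    N=int(sys.argv[1]);xt=float(sys.argv[2]);hold=int(sys.argv[3]) if len(sys.argv)>3 else 16
    tf=np.arange(0,(N+hold)*.125,h);kt=np.r_[0,np.arange(1,N+1)*.125]
    # increments per row; linear response by superposition
    def run(inc):
        U=us[-1]+np.interp(tf,kt,np.r_[0,np.cumsum(inc)]);return sim(m,d0,tf,U,X[-1],V[-1])
    iE=int(N*.125/h)
    def out(inc):
        x,v=run(inc);return np.r_[x[iE:][::25]-xt,us[-1]+sum(inc)-xt-d0,v.max()*0]
    z=np.zeros(N);
    # linearise about a nominal ramp to stay off the stop
    nom=np.full(N,(xt+d0-us[-1])/N);o=out(nom)
    A=np.array([out(nom+np.eye(N)[i]*.5)-o for i in range(N)]).T/.5
    D=np.diff(np.eye(N),axis=0)*.3
    s=lsq_linear(np.vstack([A,D]),np.r_[A@nom-o,np.zeros(N-1)],bounds=(-6,8))
    inc=s.x;c=np.round(np.cumsum(inc));inc=np.diff(np.r_[0,c]);x,v=run(inc)
    print("cum mm",c.astype(int).tolist());print("vmax %.0f vmin %.0f xmax %.0f endx %s endv %s"%(v.max(),v.min(),x.max(),x[iE::100].round(1),v[iE::100].round(1)))
E
python3 -m jog '[0,0.003,0,0,0,0, 0,0.006,0,0,0,0, 0,0.009,0,0,0,0, 0,0.012,0,0,0,0, 0,0.015,0,0,0,0]' >/dev/null; python3 meas.py; python3 fit.py 60 168
```

```text
t 9.90 u 175.4 x 6.3 lead 169.2 n 1532 max 70 gap 23.2 f [ 1.2 -1.   4.5] lat [  0.5 175.4  32.6]
m 1.073 d0 157.7 T 3.25 rms 0.06 now t 9.95 u 175.4 x 6.8 v 22.5 res [ 0.1 -0.1  0.1 -0.1  0.  -0. ]
cum mm [3, 6, 10, 13, 16, 20, 23, 27, 30, 34, 38, 41, 45, 49, 53, 56, 60, 64, 67, 70, 73, 76, 79, 82, 85, 88, 90, 93, 95, 98, 100, 103, 106, 108, 111, 114, 117, 119, 122, 125, 127, 130, 132, 134, 136, 138, 140, 141, 143, 144, 145, 146, 146, 147, 148, 148, 149, 149, 150, 150]
vmax 46 vmin -2 xmax 169 endx [168.6 168.4 167.7 167. ] endv [ 0.5 -1.2 -1.7 -0.8]
```

```bash
python3 -m jog '[0,0.003,0,0,0,0, 0,0.006,0,0,0,0, 0,0.010,0,0,0,0, 0,0.013,0,0,0,0, 0,0.016,0,0,0,0, 0,0.020,0,0,0,0]' >/dev/null; python3 meas.py
python3 -m jog '[0,0.003,0,0,0,0, 0,0.007,0,0,0,0, 0,0.010,0,0,0,0, 0,0.014,0,0,0,0, 0,0.018,0,0,0,0, 0,0.021,0,0,0,0]' >/dev/null; python3 meas.py; python3 fit.py 48 168
```

```text
t 10.70 u 195.4 x 34.6 lead 160.9 n 1438 max 99 gap 23.6 f [ 2.4 -1.1  5.1] lat [  0.5 195.4  32.6]
t 11.50 u 216.6 x 66.5 lead 150.0 n 1349 max 131 gap 23.4 f [ 1.9 -0.1  5.5] lat [  0.4 216.6  32.6]
m 1.062 d0 157.8 T 3.24 rms 0.31 now t 11.55 u 216.6 x 68.4 v 30.2 res [ 0.1 -0.1 -0.1 -0.4  0.9  0.3]
cum mm [4, 8, 11, 15, 18, 22, 25, 28, 31, 34, 37, 40, 42, 45, 47, 50, 53, 55, 58, 61, 64, 67, 70, 73, 76, 78, 81, 84, 87, 89, 92, 94, 96, 97, 99, 100, 101, 102, 103, 104, 105, 105, 106, 107, 107, 108, 109, 109]
vmax 32 vmin -2 xmax 169 endx [168.  168.6 168.4 167.7] endv [ 1.7  0.6 -1.  -1.7]
```

```bash
python3 -m jog '[0,0.004,0,0,0,0, 0,0.008,0,0,0,0, 0,0.011,0,0,0,0, 0,0.015,0,0,0,0, 0,0.018,0,0,0,0, 0,0.022,0,0,0,0]' >/dev/null; python3 meas.py
python3 -m jog '[0,0.003,0,0,0,0, 0,0.006,0,0,0,0, 0,0.009,0,0,0,0, 0,0.012,0,0,0,0, 0,0.015,0,0,0,0, 0,0.018,0,0,0,0]' >/dev/null; python3 meas.py; python3 fit.py 36 168
```

```text
t 12.30 u 238.5 x 80.7 lead 157.8 n 1307 max 145 gap 23.4 f [ 2.6 -0.6  4.3] lat [  0.4 238.5  32.6]
t 13.10 u 256.5 x 92.3 lead 164.2 n 1279 max 157 gap 23.3 f [ 3.  -0.9  5.6] lat [  0.4 256.5  32.6]
m 1.031 d0 157.9 T 3.19 rms 0.44 now t 13.15 u 256.5 x 92.5 v 21.6 res [-0.  -0.1  0.7  0.8 -0.3  1.1]
cum mm [2, 4, 6, 8, 10, 12, 14, 17, 19, 22, 25, 27, 30, 33, 36, 38, 41, 43, 46, 48, 50, 52, 53, 55, 56, 57, 59, 60, 61, 62, 63, 64, 65, 67, 68, 69]
vmax 28 vmin -2 xmax 168 endx [168.4 167.8 167.  166.7] endv [-0.5 -1.7 -1.3  0.2]
```

```bash
python3 -m jog '[0,0.002,0,0,0,0, 0,0.004,0,0,0,0, 0,0.006,0,0,0,0, 0,0.008,0,0,0,0, 0,0.010,0,0,0,0, 0,0.012,0,0,0,0]' >/dev/null; python3 meas.py
python3 -m jog '[0,0.002,0,0,0,0, 0,0.005,0,0,0,0, 0,0.007,0,0,0,0, 0,0.010,0,0,0,0, 0,0.013,0,0,0,0, 0,0.015,0,0,0,0]' >/dev/null; python3 meas.py; python3 fit.py 32 168
```

```text
t 13.90 u 268.4 x 113.6 lead 154.8 n 1217 max 176 gap 23.4 f [4.  0.1 4.5] lat [  0.4 268.4  32.6]
t 14.70 u 283.5 x 128.2 lead 155.3 n 1181 max 191 gap 23.6 f [ 3.3 -0.9  4.7] lat [  0.3 283.5  32.5]
m 1.017 d0 158.0 T 3.17 rms 0.51 now t 14.75 u 283.5 x 129.3 v 12.2 res [ 0.6  0.4 -0.4 -0.5  1.   1.4]
cum mm [1, 3, 4, 6, 7, 9, 10, 12, 13, 15, 16, 18, 19, 21, 22, 23, 25, 26, 28, 29, 30, 31, 32, 34, 35, 36, 37, 38, 39, 40, 41, 43]
vmax 19 vmin -1 xmax 169 endx [167.7 168.1 168.8 169.2] endv [0.1 1.3 1.3 0.1]
```

```bash
sed -i 's#/6\]#/40]#' fit.py; python3 -m jog '[0,0.001,0,0,0,0, 0,0.003,0,0,0,0, 0,0.004,0,0,0,0, 0,0.006,0,0,0,0, 0,0.007,0,0,0,0, 0,0.009,0,0,0,0]' >/dev/null; python3 meas.py
python3 -m jog '[0,0.001,0,0,0,0, 0,0.003,0,0,0,0, 0,0.004,0,0,0,0, 0,0.006,0,0,0,0, 0,0.007,0,0,0,0, 0,0.009,0,0,0,0]' >/dev/null; python3 meas.py; python3 fit.py 24 168
```

```text
t 15.50 u 292.4 x 134.4 lead 158.0 n 1162 max 196 gap 23.3 f [ 4.2 -0.6  4.6] lat [  0.4 292.4  32.6]
t 16.30 u 301.4 x 140.2 lead 161.1 n 1155 max 204 gap 23.4 f [ 4.4 -0.4  5.4] lat [  0.4 301.4  32.6]
m 0.995 d0 158.2 T 3.13 rms 0.26 now t 16.35 u 301.4 x 140.0 v 12.2 res [-0.5  0.   0.6 -0.1 -0.3  0.3]
cum mm [1, 3, 4, 5, 7, 8, 10, 11, 12, 14, 15, 16, 18, 19, 20, 21, 21, 22, 23, 23, 24, 24, 24, 25]
vmax 17 vmin -0 xmax 168 endx [168.1 168.  168.1 168.3] endv [-0.3  0.   0.3  0.3]
```

Now the fit is good, so I finish the plan.

```bash
python3 -m jog '[0,0.001,0,0,0,0, 0,0.003,0,0,0,0, 0,0.004,0,0,0,0, 0,0.005,0,0,0,0, 0,0.007,0,0,0,0, 0,0.008,0,0,0,0, 0,0.010,0,0,0,0, 0,0.011,0,0,0,0]' >/dev/null; python3 meas.py
python3 -m jog '[0,0.001,0,0,0,0, 0,0.003,0,0,0,0, 0,0.004,0,0,0,0, 0,0.005,0,0,0,0]' >/dev/null; python3 meas.py; python3 fit.py 14 168
python3 - <<'E'
from x import *
T=r.snapshot("top");save(T,"t2")
P=(pts(T,np.ones((420,560),bool))-O)@B
a=(P[:,0]>44)&(P[:,0]<60)&(P[:,2]>0)&(P[:,2]<40)&(P[:,1]>100)&(P[:,1]<230);print(a.sum(),P[a].min(0),P[a].max(0))
i=cv2.resize(T["pixels"][120:240,200:360,::-1],None,fx=5,fy=5,interpolation=cv2.INTER_CUBIC);cv2.imwrite("pics/t2c.png",i)
for n in("marker",):
  for d in r.look_for(T,n)[:4]:print(d)
for X in((677.6,0,90),(677.6,1,12)):
    print((np.array(X)-O)@B, (np.array(X)[:2]-O[:2])@(np.array([-np.sin(psi),np.cos(psi)])))
E
```

```text
t 17.35 u 312.4 x 156.0 lead 156.4 n 1109 max 217 gap 23.8 f [4.2 0.1 5. ] lat [  0.4 312.4  32.6]
t 17.90 u 317.4 x 162.5 lead 154.9 n 1101 max 226 gap 23.6 f [5.6 0.1 5.5] lat [3.000e-01 3.174e+02 3.260e+01]
m 0.993 d0 158.2 T 3.13 rms 0.27 now t 17.95 u 317.4 x 162.9 v 8.0 res [ 0.6 -0.2 -0.3  0.1  0.4  0.3]
cum mm [2, 3, 5, 6, 6, 7, 7, 7, 7, 7, 8, 8, 8, 9]
vmax 8 vmin -0 xmax 168 endx [167.9 168.  168.2 168.4] endv [-0.1  0.5  0.6  0.2]
21 [ 44.04281082 109.56909955  17.84753347] [ 45.43338744 218.72054599  21.99264592]
{'bbox': [261.6, 92.7, 284.1, 120.1], 'score': 0.94}
{'bbox': [315.7, 124.1, 336.1, 153.1], 'score': 0.86}
{'bbox': [266.7, 141.3, 289.8, 165.7], 'score': 0.54}
[106.83007045 168.37534758  17.63527354] 167.01488121424185
[106.88850568 164.6946499  -60.28423012] 168.01317241663185
```

View pics/t2c.png

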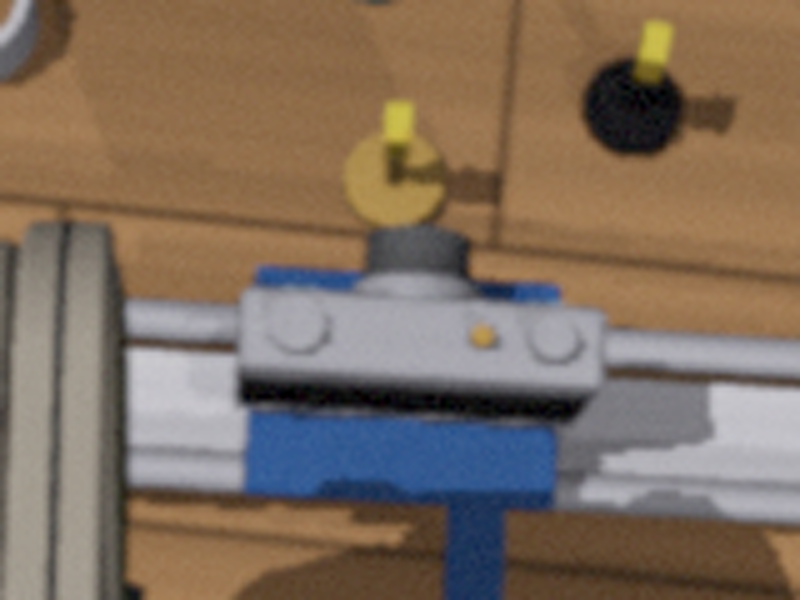

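The marker base centre (395,180) lies about 6 mm uphill of the deck's middle axis (412 extrapolated), which agrees with x≈163 against the target of 168. Finishing the braking.

```bash
python3 -m jog '[0,0.002,0,0,0,0, 0,0.003,0,0,0,0, 0,0.005,0,0,0,0, 0,0.006,0,0,0,0, 0,0.006,0,0,0,0, 0,0.007,0,0,0,0, 0,0.007,0,0,0,0]' >/dev/null; python3 meas.py
python3 -m jog '[0,0,0,0,0,0, 0,0,0,0,0,0, 0,0,0,0,0,0, 0,0.001,0,0,0,0, 0,0.001,0,0,0,0, 0,0.001,0,0,0,0]' >/dev/null; python3 meas.py; python3 fit.py 8 168
```

```text
t 18.93 u 324.4 x 166.9 lead 157.5 n 1090 max 227 gap 23.9 f [ 5.1 -0.3  4.8] lat [3.000e-01 3.244e+02 3.260e+01]
t 19.73 u 325.4 x 167.9 lead 157.4 n 1096 max 233 gap 23.7 f [ 4.5 -1.2  4.8] lat [3.000e-01 3.254e+02 3.260e+01]
m 1.000 d0 158.1 T 3.14 rms 0.41 now t 19.77 u 325.4 x 166.8 v 3.2 res [-0.2  0.2  0.7 -1.  -0.8  0.3]
cum mm [-1, -1, -1, -1, 0, 0, 1, 1]
vmax 3 vmin -0 xmax 169 endx [168.1 168.2 168.5 168.6] endv [ 0.1  0.5  0.4 -0. ]
```

Nearly at rest at 168, so I hold and watch.

```bash
python3 -m jog '[0,0,0,0,0,0, 0,0,0,0,0,0, 0,0,0,0,0,0, 0,0,0,0,0,0, 0,0,0,0,0,0, 0,0,0,0,0,0]' >/dev/null; python3 meas.py; python3 -m jog '[0,0,0,0,0,0, 0,0,0,0,0,0, 0,0,0,0,0,0, 0,0,0,0,0,0, 0,0,0,0,0,0, 0,0,0,0,0,0]' >/dev/null; python3 meas.py;  python3 -m jog '[0,0,0,0,0,0, 0,0,0,0,0,0, 0,0,0,0,0,0, 0,0,0,0,0,0, 0,0,0,0,0,0, 0,0,0,0,0,0]' >/dev/null; python3 meas.py; python3 fit.py 10 168
python3 - <<'E'
from x import *
T=r.snapshot("top");cv2.imwrite("pics/t3.png",cv2.resize(T["pixels"][120:240,200:360,::-1],None,fx=5,fy=5,interpolation=cv2.INTER_CUBIC))
for y in(158,168,178):print(y,(proj(T,[O+B@[xx,y,zz] for xx,zz in((50,22),(-45,20))])-[200,120])*5)
E
```

```text
t 20.52 u 325.4 x 168.2 lead 157.2 n 1094 max 229 gap 23.9 f [ 5.6 -0.6  4.9] lat [  0.4 325.4  32.6]
t 21.32 u 325.4 x 167.2 lead 158.1 n 1095 max 232 gap 23.6 f [ 5.6 -1.3  5.5] lat [  0.4 325.4  32.6]
t 22.12 u 325.4 x 167.4 lead 158.0 n 1096 max 229 gap 23.5 f [ 4.7 -0.2  4.6] lat [3.000e-01 3.254e+02 3.260e+01]
m 1.002 d0 158.1 T 3.15 rms 0.54 now t 22.17 u 325.4 x 165.9 v -0.9 res [-1.  -1.   1.   1.2 -1.   0.3]
cum mm [1, 1, 1, 0, 0, -1, -2, -1, -1, 1]
vmax 3 vmin -1 xmax 169 endx [167.9 168.1 168.4 168.5] endv [0.  0.6 0.6 0.1]
158 [[417.37385504 259.02303936]
 [406.7157637  500.93650219]]
168 [[391.69066924 257.39209909]
 [380.48262559 499.42399135]]
178 [[365.97549631 255.76197641]
 [354.21621209 497.90765881]]
```

View pics/t3.png

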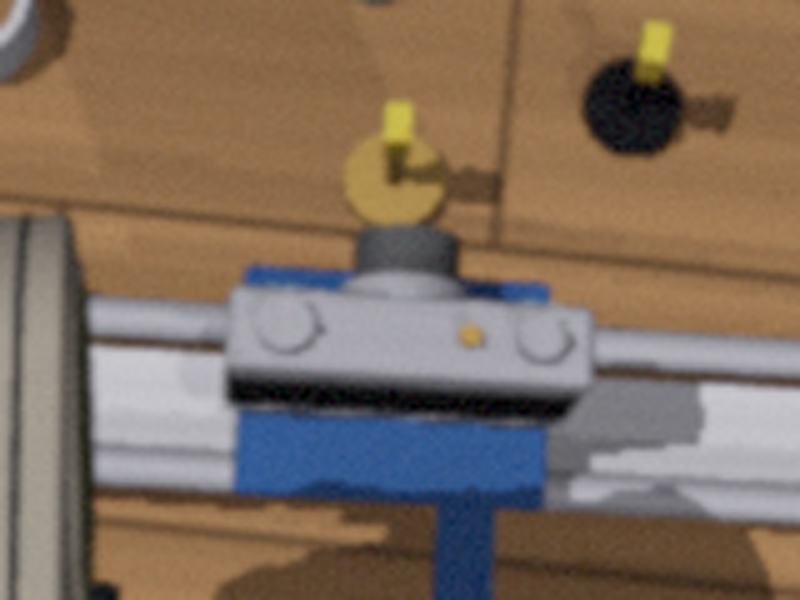

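```bash
python3 meas.py; python3 - <<'E'
from x import *
T=r.snapshot("top");S=r.snapshot("side");ey=np.array([-np.sin(psi),np.cos(psi),0])
def at(p,uv,z):
    R,t=cam(p);c=-R.T@t;d=R.T@np.r_[slopes(p,uv)[0],1];return c+d*(z-c[2])/d[2]
blue=lambda R,G,B:(B>90)&(R<70)&(G<110)&(B-R>50)
K=(pts(T,med(T,0,0,560,420,blue))-O)@B
k=K[(K[:,0]>-45)&(K[:,0]<-22)&(K[:,2]>10)];print("deck blue",len(k),np.percentile(k[:,1],[1,99]),np.median(k[:,2]),"far",[np.percentile(q[:,1],[1,99]) for q in [K[(K[:,0]>38)]]])
print("deck far z84",at(T,(279.7,175),O[2]+165*.06+18)@ey-O@ey)
brass=lambda R,G,B:(R>120)&(G>90)&(B<90)&(R-B>60)
m=med(T,265,140,292,168,brass)
P=pts(T,m);b=P[(P[:,2]>6)&(P[:,2]<22)];t=P[P[:,2]>75]
print("base",len(b),((b@ey).min()+(b@ey).max())/2-O@ey,"tip",len(t),np.median(t@ey)-O@ey if len(t) else 0,t.mean(0) if len(t) else 0)
m=med(S,315,190,335,215,yel);P=pts(S,m);t=P[(P[:,2]>68)&(P[:,0]<700)];print("tip side",len(t),np.median(t@ey)-O@ey,((t@ey).min()+(t@ey).max())/2-O@ey)
# pointer: white pixels beyond deck far edge, side camera
w=lambda R,G,B:(R>170)&(G>170)&(B>170)
for p in(T,S):
    K=(pts(p,med(p,0,0,560,420,w))-O)@B;k=K[(K[:,0]>40)&(K[:,0]<62)&(K[:,1]>140)&(K[:,1]<190)&(K[:,2]>-10)&(K[:,2]<40)];print("ptr",len(k),k.mean(0) if len(k) else 0)
E
```

```text
t 22.23 u 325.3 x 167.6 lead 157.8 n 1090 max 231 gap 23.4 f [ 4.7 -0.8  6. ] lat [3.000e-01 3.253e+02 3.260e+01]
deck blue 643 [108.30765092 222.10882757] 21.321787690524893 far [array([109.95764605, 222.55105903])]
deck far z84 163.3932212703296
base 236 168.80953160324168 tip 45 167.46933626796965 [6.76469619e+02 3.77796616e-01 9.19830632e+01]
tip side 27 165.374053644493 166.677580916241
ptr 0 0
ptr 6 [ 51.81889324 163.96854117  26.80487486]
```

Seen from one camera, the trolley is about 3 mm short of the marker. I'll shift 3 mm in two half-period-spaced steps, then hold.

```bash
python3 -m jog '[0,0.0015,0,0,0,0, 0,0.0015,0,0,0,0, 0,0.0015,0,0,0,0, 0,0.0015,0,0,0,0, 0,0.0015,0,0,0,0, 0,0.0015,0,0,0,0]' >/dev/null; python3 -m jog '[0,0,0,0,0,0, 0,0,0,0,0,0, 0,0,0,0,0,0, 0,0,0,0,0,0, 0,0,0,0,0,0, 0,0,0,0,0,0, 0,0.0015,0,0,0,0, 0,0.0015,0,0,0,0]' >/dev/null; python3 meas.py
for i in 1 ; do python3 -m jog '[0,0,0,0,0,0, 0,0,0,0,0,0, 0,0,0,0,0,0, 0,0,0,0,0,0, 0,0,0,0,0,0, 0,0,0,0,0,0, 0,0,0,0,0,0, 0,0,0,0,0,0]' >/dev/null; python3 meas.py; done
python3 -m jog '[0,0,0,0,0,0, 0,0,0,0,0,0, 0,0,0,0,0,0, 0,0,0,0,0,0, 0,0,0,0,0,0, 0,0,0,0,0,0, 0,0,0,0,0,0, 0,0,0,0,0,0]' >/dev/null; python3 meas.py
python3 -m jog '[0,0,0,0,0,0, 0,0,0,0,0,0, 0,0,0,0,0,0, 0,0,0,0,0,0, 0,0,0,0,0,0, 0,0,0,0,0,0, 0,0,0,0,0,0, 0,0,0,0,0,0]' >/dev/null; python3 meas.py
```

```text
t 24.12 u 328.4 x 170.5 lead 157.9 n 1085 max 234 gap 23.4 f [ 5.2 -1.3  5.5] lat [3.000e-01 3.284e+02 3.260e+01]
t 25.18 u 328.4 x 170.5 lead 157.9 n 1087 max 232 gap 23.9 f [5.4 0.  5. ] lat [3.000e-01 3.284e+02 3.260e+01]
t 26.23 u 328.3 x 170.7 lead 157.6 n 1091 max 234 gap 23.7 f [ 4.4 -0.8  5.2] lat [3.000e-01 3.283e+02 3.260e+01]
t 27.27 u 328.3 x 170.7 lead 157.6 n 1091 max 233 gap 23.4 f [ 5.1 -1.2  5.4] lat [3.000e-01 3.283e+02 3.250e+01]
```

Steady. Holding three more seconds, then a final check and hand-in.

```bash
python3 -m jog '[0,0,0,0,0,0, 0,0,0,0,0,0, 0,0,0,0,0,0, 0,0,0,0,0,0, 0,0,0,0,0,0, 0,0,0,0,0,0, 0,0,0,0,0,0, 0,0,0,0,0,0]' >/dev/null
python3 -m jog '[0,0,0,0,0,0, 0,0,0,0,0,0, 0,0,0,0,0,0, 0,0,0,0,0,0, 0,0,0,0,0,0, 0,0,0,0,0,0, 0,0,0,0,0,0, 0,0,0,0,0,0]' >/dev/null
python3 -m jog '[0,0,0,0,0,0, 0,0,0,0,0,0, 0,0,0,0,0,0, 0,0,0,0,0,0, 0,0,0,0,0,0, 0,0,0,0,0,0, 0,0,0,0,0,0, 0,0,0,0,0,0]' >/dev/null; python3 meas.py; python3 -c "
from bench import r
print(r.hand_in())"
```

```text
t 30.32 u 328.4 x 170.9 lead 157.4 n 1089 max 234 gap 23.6 f [ 6.4 -1.2  5.7] lat [  0.4 328.4  32.6]
the job is handed in; nothing more can be done
None
```

The job is handed in at about 30 s, with the knob still gripped and the trolley steady for over 6 s, its pointer level with the brass marker to within about 3 mm by my camera measurements; no verdict was returned.

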